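# Eject the used pipette tip into the waste beaker

## Task

The hand pipette clamped on the retort stand still carries a used tip. Swivel the clamp round its rod until the tip hangs over the larger of the two glass beakers, then squeeze the pipette's side trigger past its first-stage pressure point, all the way home, so that the ejector pushes the tip off into that beaker. Let the trigger go, leave both beakers standing, and do not drop the tip anywhere else.

Things in the scene. Friction and masses are not known exactly. Their poses are not given: they have to be found in the camera images.
- pipette_grip (a point): Point inside the upper part of the white upright hand pipette, on its centre line, 0.290 above the bench, where the fingers squeeze. x axis points level to the rod, z up, y level towards the side where the trigger lever stands off. The pipette's handle is a rounded block 26 (x) by 28 mm (y): its back is the flat face at y = -14 mm. It runs from z 0.214 to 0.315, with a 19 mm knob to 0.325.
- rod_axis (a point): Point on the axis of the upright steel rod (12 mm thick, top at z 0.274) of the retort stand, at the boss head, 0.222 above the bench. The clamp arm swivels about this vertical axis; the pipette's centre line, with its tip, is 165 mm from it. The bar to the pipette lies at z 0.222. The stand's foot is a blue plate 200 x 134 x 22 mm, fixed.
- clamp_arm (a joint): Swivel of boss head, clamp and pipette about the rod, rad, 0 at the start of the episode, positive anticlockwise seen from above, limits -1.3 to 1.3. It turns stiffly (about 1.1 N at the pipette, 0.18 N m) and stays where it is left.
- trigger (a joint): Side trigger, rad: 0 at rest, 0.24 home, flush on the handle; springs back. Grey lever 17 mm wide, 6 thick, hinged at z 0.240, sloping out and up to its free end at z 0.313. At z 0.290 its outer face is at y = +32 mm at rest, +20 mm home. Force there: 7 to 9 N in the first stage; at 0.085 the ejector meets the tip, then about 15 N (at most 20) until the tip snaps off (0.13 to 0.2).
- tip: Used pipette tip: milky plastic cone 80 mm long, point down, 14 mm collar on top, 12 g. Origin at its pointed lower end, z up along it. At the start it hangs on the pipette's centre line with its point 95 mm above the bench (it passes over both beakers), snapped on the nozzle below the grey ejector sleeve. It comes off when the sleeve is driven down by the trigger.
- tip_middle (a point): Middle of the pipette tip, on its axis, 40 mm above its pointed end.
- beaker: The larger clear glass beaker, the one for waste: 65 mm wide with a small spout, 74 mm high, inside 52 mm wide, empty, loose, about 150 g. Origin at the centre of its underside on the bench. It stands left or right of the stand's foot, within 12 mm of the circle that the tip describes round the rod.
- small_beaker: The smaller clear glass beaker, clean: 52 mm wide, 58 mm high, loose. It stands on the other side of the stand. Origin at the centre of its underside. No tip may fall into it.

How it is judged (in metres and radians):
On the way:
1. with the tip over the larger beaker, the trigger is squeezed past its pressure point to nearly home (over 0.2 of 0.24 rad) (value of joint trigger above 0.2 rad and horizontal distance between tip_middle and beaker below 0.033 m), for 0.1 s.
At the end, for the whole second after the job is handed in: The tip lies at rest in the larger beaker (point below 30 mm, point and middle within 33 mm of the beaker's axis), both beakers stand upright on the bench (tilt under 0.1 rad), and the trigger has sprung back (under 0.03 rad) (horizontal distance between each of tip_middle, tip and beaker below 0.033 m and height (world z) of tip below 0.03 m and linear speed of tip below 0.02 m/s and angle between each of beaker, small_beaker's own z axis and vertical below 0.1 rad and height (world z) of beaker below 0.01 m and value of joint trigger below 0.03 rad); the robot touches nothing.
It fails at once if the tip is dropped outside the larger beaker (height (world z) of tip below 0.07 m and horizontal distance between tip and beaker above 0.036 m).
It fails at once if a beaker is knocked over (angle between any of beaker, small_beaker's own z axis and vertical above 0.6 rad).
It also fails if it takes over 42 s, if anything falls off the work surface, if the arm or the gripper's body presses on something with over 40 N, if the wrist force passes 120 N, or if a joint passes its speed limit or range.

## Robot

A 6-joint arm with a two-finger parallel gripper is mounted at the origin on a cart in front of the work surface, level with it; the furniture and walls round the work are solid. World frame = base frame: x ahead of the robot, y to its left, z up, the work surface at z = 0. Lengths are in mm, angles in rad, forces in N, time in s.
With the tool pointing down it reaches from about 350 to 1000 mm from the base axis. Payload 7.1 kg.
Tool frame: the origin (TCP) lies at the very end of the fingers, on their centre line; the grasp point (between the pads) lies 19 mm behind it (grip_point_offset is the z of the grasp point in the tool frame, in mm); z points along the fingers, y is the line along which they close (so a half turn about z gives the same grasp; the last joint's range is limited). The gripper opens to 85 mm and grips with 20 to 120 N. Pads are 22 mm wide; open, the fingers measure 114 mm over their backs; the gripper's body (76 mm by 85 mm) begins 54 mm behind the grasp point. The pads swing forward as they close: fully open they stand 13 mm farther back than shut.
Start: joints at [-1.236, 0.423, 1.63, -0, 1.089, -0.019], TCP at [216.557, -586.266, 231.319] pointing down, gripper open.
Joint ranges: [-3, 3], [-0.9, 2.11], [0.09, 2.58], [-1.31, 4.45], [0.11, 2.69], [-2.54, 2.54]. Speed limits (rad/s): [2.39, 2.39, 3.01, 3.14, 3.14, 3.14].

## Interface

Orientations are given as [roll, pitch, yaw] about the fixed x, y, z axes, in that order (R = Rz(yaw) Ry(pitch) Rx(roll)).
In Python, from rig import move_ptp, servo_line, goto_joints, grip, sleep, ik, snapshot, IKError, sign_off, search_frame, silhouettes, mark_of, read_time, read_joint_pos, read_qd, read_joint_efforts, read_eef_pos, read_ee_rot, read_contact_force, read_ft_torque, read_width, read_gripper_force, grip_point_offset gives the robot as it stands. Calls block until the motion is done:
- move_ptp(position, orientation): joint-space move of the TCP to a pose.
- servo_line(position, rate=150, rot=None, contact_N=None): straight line of the TCP; rot=None keeps the orientation; rate is the mean speed in mm/s. With contact_N (N) it stops when the force on the tool has changed by that much, and returns True; else False.
- goto_joints(angles): joint-space move.
- grip(opening): opening from 0.0 (shut) to 1.0 (fully open); the grip force is fixed at half the most; returns when the fingers have stopped.
- sleep(seconds).
- ik(position, orientation): joint angles nearest the present ones, or None.
- snapshot(name): name is "side" or "top"; returns a dict with "color" (384x512x3 uint8, red, green, blue), "fx", "fy", "cx", "cy" (pixels), "k1" (the pictures are not rectified: a ray, as slopes to the right and down, at radius r is drawn at 1 + k1 r^2 times it, then the intrinsics apply), "extrinsics" (4x4, takes a point from world to camera coordinates). Camera axes: x right, y down, z forward; pixel columns grow to the right and rows downward; lengths in mm; the calibration is good to about 2 mm. A picture is of the moment at which its call begins. There is no depth.
A pose or a line that the arm cannot do raises IKError and nothing moves.
- sign_off(): hands the job in; it is judged then, once.
Trained networks look in the newest picture that a camera, given by its name, has taken for a name from the list of things; names that differ only in an ending like _2 or _b are one class to them, and where a whole thing is asked for, a point or a joint stands for the part that bears it (a point fixed in the world has none). Each returns a list of dicts, best first, with "confidence" (0 to 1); they miss things now and then, are a little off and sometimes report something else, mostly with a low value. They report only what shows in the picture. A call takes as long as a camera call.
- search_frame(camera, query): "centre" ([column, row] in pixels, amid what is visible of it).
- silhouettes(camera, query): "region" (384x512 bool, what is visible of it) and "centre" ([column, row] in pixels, amid what is visible of it).
- mark_of(camera, query): "centre" ([column, row] in pixels: a listed point, or the origin of a listed thing).
Readings, each from a call of its own:
- read_time(): time.
- read_joint_pos(): joint angles.
- read_qd(): joint speeds.
- read_joint_efforts(): joint torques, N m.
- read_eef_pos(): TCP position.
- read_ee_rot(): TCP orientation.
- read_contact_force(): force on the tool from outside, world axes, zero at the start.
- read_ft_torque(): the same for the moment, N m.
- read_width(): opening from 0.0 (shut) to 1.0 (fully open).
- read_gripper_force(): force on a finger pad.
Only numpy, scipy, OpenCV 4.12 (cv2) and the standard library are available. Lean on these libraries where they do the work, as an engineer would, in place of code of your own. Each camera call takes 0.05 s, during which the arm holds its last target. There are 200 camera calls.

## Working session

There is one attempt and no reset: what is moved stays moved. The work goes in short steps, each a Python script; the robot and the scene stay as the last script left them, time stands still between calls to the robot, and variables do not carry over. Pictures are saved under pics/ and viewed, at most 10 in all, crops included, and the job is handed in when it is done.

```bash
mkdir -p pics; ls; cat > h.py <<'E'
from rig import *
import numpy as np, cv2
def K(s): return np.array([[s['fx'],0,s['cx']],[0,s['fy'],s['cy']],[0,0,1.]])
def ray(s,px):
    d=np.array([s['k1'],0,0,0,0.]); u=cv2.undistortPoints(np.array([[px]],float),K(s),d)[0,0]
    E=np.array(s['extrinsics']); R,t=E[:3,:3],E[:3,3]
    return -R.T@t, R.T@np.array([u[0],u[1],1.])
def atz(s,px,z):
    o,d=ray(s,px); return o+d*(z-o[2])/d[2]
def proj(s,P):
    E=np.array(s['extrinsics']); p=E[:3,:3]@np.array(P,float)+E[:3,3]
    u=p[:2]/p[2]; u=u*(1+s['k1']*(u@u)); return [s['fx']*u[0]+s['cx'],s['fy']*u[1]+s['cy']]
def tri(rays):
    A=np.zeros((3,3));b=np.zeros(3)
    for o,d in rays:
        d=d/np.linalg.norm(d);M=np.eye(3)-np.outer(d,d);A+=M;b+=M@o
    return np.linalg.solve(A,b)
E
python3 - <<'E'
from h import *
S={c:snapshot(c) for c in('side','top')}
for c in S:
    s=S[c]; cv2.imwrite(f'pics/{c}0.png',s['color'][:,:,::-1]); print(c,ray(s,[256,192]),s['k1'],s['fx'])
Z={'pipette_grip':290,'rod_axis':222,'tip':95,'tip_middle':135,'beaker':0,'small_beaker':0}
for q,z in Z.items():
    r=[]
    for c in S:
        m=mark_of(c,q)
        for k in m[:2]: print(q,c,np.round(k['centre'],1),round(k['confidence'],2),np.round(atz(S[c],k['centre'],z),1))
        if m: r.append(ray(S[c],m[0]['centre']))
    if len(r)==2: print('   tri',np.round(tri(r),1))
print(read_time(),grip_point_offset)
E
```

```text
pics
rig.py
side (array([ 366.66447082, -826.19421939,  706.65083102]), array([ 0.24877844,  0.79617159, -0.5516347 ])) -0.06880527798582595 398.4370754779444
top (array([ 475.91520711,  -13.35809583, 1063.64470195]), array([ 0.12542598, -0.0175185 , -0.99198343])) -0.07420085420967416 488.321336729994
pipette_grip side [189.9 152. ] 0.92 [461.3 -25.9 290. ]
pipette_grip top [246.9 260.1] 0.63 [465.8 -13.4 290. ]
   tri [464.3 -13.3 283.3]
rod_axis side [260.6 166.1] 0.88 [630.2 -20.3 222. ]
rod_axis top [250.4 164.1] 0.62 [631.5 -18.1 222. ]
   tri [631.3 -18.  220.6]
tip side [195.8 216. ] 0.44 [462.7  -4.1  95. ]
beaker side [210.4 218.1] 0.68 [516.7 100.9   0. ]
beaker side [261.3 166.7] 0.53 [751.9 344.    0. ]
beaker top [193.7 234.2] 0.6 [516.9 102.4   0. ]
   tri [517.  102.5  -1.2]
small_beaker side [226.2 273.8] 0.58 [ 507.1 -132.5   -0. ]
small_beaker top [299.8 241.1] 0.68 [ 503.6 -128.1    0. ]
   tri [ 505.7 -128.8   -3.5]
0.7 -18.700000000000003
```

View pics/side0.png

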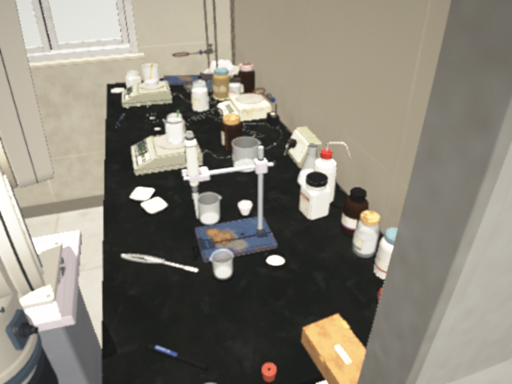

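View pics/top0.png

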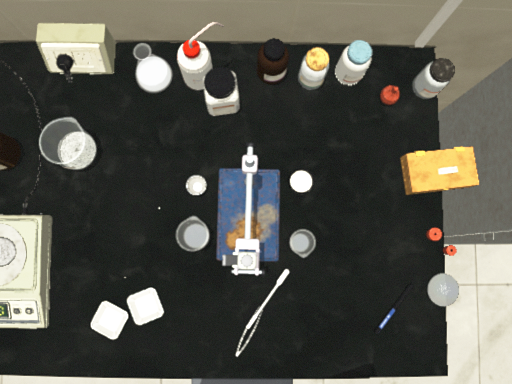

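The pipette, rod and beaker radii all match the stated sizes (165.3 and 165.8 mm against 165 mm). In the top picture the larger beaker is at (193,234), on the +y side, and the grey lever is at about (228,260), also +y. So I push the flat back towards +y, a swivel of about -0.79 rad.

```bash
cat >> h.py <<'E'
ROD=np.array([631.2,-18.]); BK=np.array([517.,102.]); PG=np.array([465.6,-13.4])
ang=lambda p: np.arctan2(*(np.array(p)-ROD)[::-1])
def pose(a,off,z,r=165.):
    "TCP pose when pipette at polar angle a round the rod; off along pipette +y"
    e=np.array([np.cos(a),np.sin(a)]); ly=np.array([e[1],-e[0]])  # pipette x=-e, y=z cross x
    p=ROD+r*e+off*ly
    return [p[0],p[1],z],[np.pi,0,a-np.pi]
E
python3 - <<'E'
from h import *
a0,a1=ang(PG),ang(BK); print(a0,a1,a1-a0, read_ee_rot())
for a,o,z in((a0,10,440),(a0,10,268),(a1,28,268),(a1,3,268),(a1,3,440)): print(pose(a,o,z), ik(*pose(a,o,z)))
p=read_eef_pos(); servo_line([p[0],p[1],440],rate=200)
move_ptp(*pose(a0,10,440))
hit=servo_line(pose(a0,10,268)[0],rate=100,contact_N=6)
print(hit,read_eef_pos(),read_contact_force(),read_time())
for c in('side','top'):
    s=snapshot(c); m=s['color'][:,:,::-1]; y,x=(100,130) if c=='side' else (170,180)
    cv2.imwrite(f'pics/{c}1.png',cv2.resize(m[y:y+130,x:x+150],None,fx=4,fy=4,interpolation=2))
E
```

```text
3.113822016996372 2.331434393276961 -0.7823876237194112 [3.14153831e+00 2.70077133e-05 3.53819427e-01]
([np.float64(466.5412912647051), np.float64(-3.42228969881452), 440], [3.141592653589793, 0, np.float64(-0.02777063659342094)]) [-3.28442500e-02 -1.04460178e-02  1.70013724e+00 -4.44089210e-16
  1.45190143e+00  1.56572271e+00]
([np.float64(466.5412912647051), np.float64(-3.42228969881452), 268], [3.141592653589793, 0, np.float64(-0.02777063659342094)]) [-3.28442500e-02  1.39728212e-01  1.93242282e+00 -4.44089210e-16
  1.06944162e+00  1.56572271e+00]
([np.float64(537.7347692585864), np.float64(120.82813346888415), 268], [3.141592653589793, 0, np.float64(-0.8101582603128321)]) None
([np.float64(519.6248621201611), np.float64(103.59353850881595), 268], [3.141592653589793, 0, np.float64(-0.8101582603128321)]) None
([np.float64(519.6248621201611), np.float64(103.59353850881595), 440], [3.141592653589793, 0, np.float64(-0.8101582603128321)]) None
False [466.87668736  -3.42213628 268.50321292] [ 0.29724519 -0.21287803  0.42110607] 6.025
```

The last joint would run out of range at the target, so I rise and take the half-turned grasp instead.

```bash
sed -i 's/\[np.pi,0,a-np.pi\]/[np.pi,0,a]/' h.py
python3 - <<'E'
from h import *
a0,a1=ang(PG),ang(BK)
for a,o,z in((a0,10,400),(a0,10,268),((a0+a1)/2,28,268),(a1,35,268),(a1,3,268),(a1,3,420)): print(np.round(ik(*pose(a,o,z)),2))
servo_line(pose(a0,10,400)[0],rate=200)
move_ptp(*pose(a0,10,400))
hit=servo_line(pose(a0,10,268)[0],rate=100,contact_N=6)
print(hit,read_eef_pos(),read_contact_force(),read_time())
for c in('side','top'):
    s=snapshot(c); m=s['color'][:,:,::-1]; y,x=(100,130) if c=='side' else (170,180)
    cv2.imwrite(f'pics/{c}2.png',cv2.resize(m[y:y+130,x:x+150],None,fx=4,fy=4,interpolation=2))
E
```

```text
[-0.03  0.01  1.76  0.    1.37 -1.58]
[-0.03  0.14  1.93  0.    1.07 -1.58]
[ 0.13  0.19  1.87  0.    1.08 -1.03]
[ 0.21  0.28  1.75  0.    1.11 -0.55]
[ 0.17  0.24  1.81  0.    1.1  -0.59]
[ 0.17  0.11  1.61  0.    1.42 -0.59]
False [466.95916205  -3.41550003 268.56829031] [ 0.14330129  0.37095946 -0.04703182] 11.05
```

View pics/side2.png

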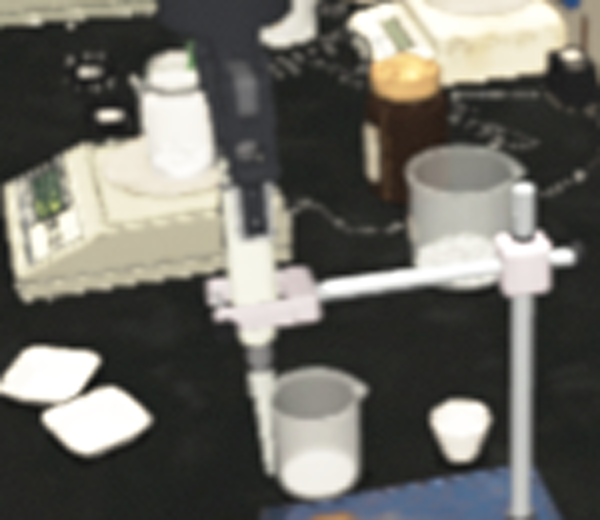

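The side crop shows the near finger beside the pipette's flat back at about (255,210), with the head above the knob and nothing touched. Next I push along the arc.

```bash
python3 - <<'E'
from h import *
a0,a1=ang(PG),ang(BK)
for a in np.linspace(a0,a1,8):
    p,r=pose(a,28.5,268); servo_line(p,rate=70,rot=r)
print(read_contact_force(),read_time())
S={c:snapshot(c) for c in('side','top')}
for q,z in {'pipette_grip':290,'rod_axis':222,'tip':95,'tip_middle':135,'beaker':0,'small_beaker':0}.items():
    for c in S:
        for k in mark_of(c,q)[:1]: print(q,c,np.round(k['centre'],1),round(k['confidence'],2),np.round(atz(S[c],k['centre'],z),1))
print(read_eef_pos(),a1,pose(a1,0,0)[0], read_time())
for c in S:
    m=S[c]['color'][:,:,::-1]; y,x=(100,130) if c=='side' else (170,150)
    cv2.imwrite(f'pics/{c}3.png',cv2.resize(m[y:y+130,x:x+150],None,fx=4,fy=4,interpolation=2))
E
```

```text
[-0.31676534 -0.2846957   0.04496078] 14.4833
pipette_grip side [202.3 127.5] 0.92 [512.8  96.7 290. ]
pipette_grip top [176.1 225.3] 0.6 [519.5  98.9 290. ]
rod_axis side [261.2 164.8] 0.67 [633.6 -14.6 222. ]
rod_axis top [249.5 165.4] 0.66 [629.1 -16.5 222. ]
tip side [209.3 190.1] 0.48 [520.3 104.5  95. ]
tip_middle side [206.8 181.5] 0.6 [512.4  87.5 135. ]
beaker side [211.8 217. ] 0.58 [521.7 105.    0. ]
beaker top [194.9 234. ] 0.69 [517.4  99.8   0. ]
small_beaker side [224.1 276.9] 0.57 [ 499.7 -141.2    0. ]
small_beaker top [301.5 240.5] 0.96 [ 504.9 -131.8    0. ]
[538.09151081 121.17221158 267.96641121] 2.331434393276961 [np.float64(517.45167326355), np.float64(101.52538711360776), 0] 15.1833
```

View pics/side3.png

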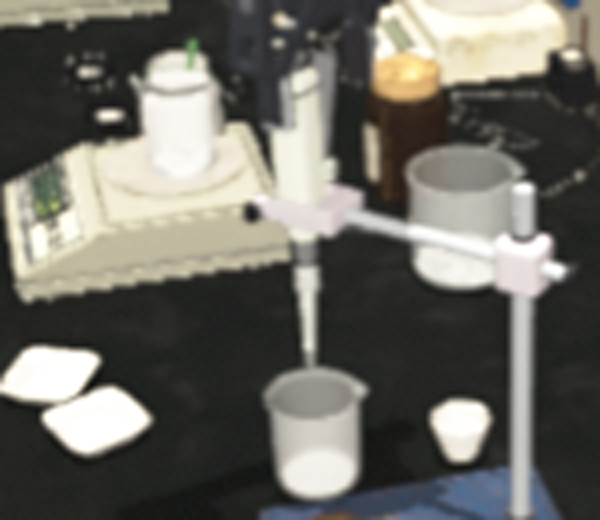

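View pics/top3.png

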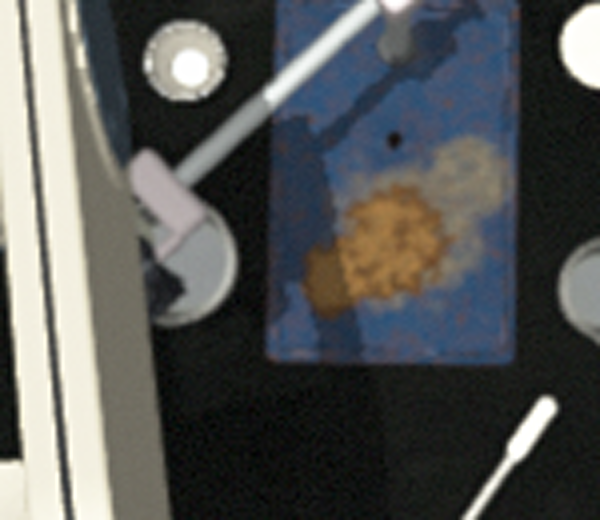

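The pipette is at about (517,100) and the beaker at about (518,102). The side crop shows the tip point at (309,362), above the rim centre at (316,385). The beaker hasn't moved, so I centre the gripper and squeeze.

```bash
python3 - <<'E'
from h import *
s=snapshot('side'); print(atz(s,[207.2,190.5],95),atz(s,[209,196.3],74))
a1=ang(BK); servo_line(pose(a1,3,268)[0],rate=60)
print(read_contact_force())
grip(0.3); print('w',read_width()*85,read_gripper_force(),read_contact_force()); sleep(0.5)
print('w',read_width()*85,read_time())
s=snapshot('side'); m=s['color'][:,:,::-1]
cv2.imwrite('pics/side4.png',cv2.resize(m[100:230,130:280],None,fx=4,fy=4,interpolation=2))
E
```

```text
[514.20894481 104.21842084  95.        ] [518.18443311 105.14044629  74.        ]
[0.90297124 0.3358954  0.32957356]
w 32.486411808797385 60.50016760826111 [-3.47321107  0.31593889  9.40529798]
w 32.364091943701716 16.8333
```

View pics/side4.png

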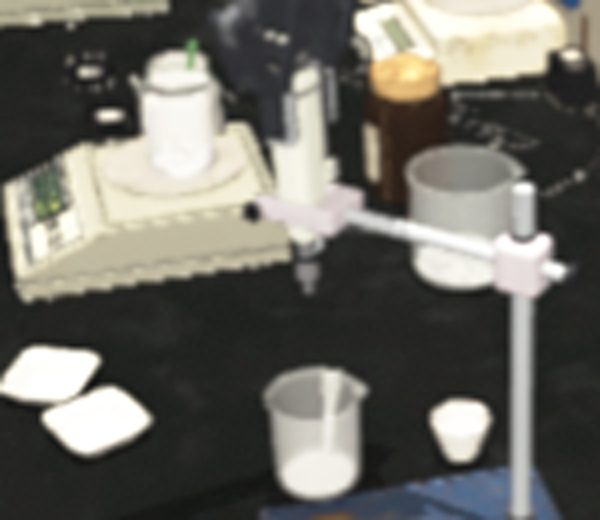

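The tip is off the nozzle and stands in the larger beaker, showing at about (330,410) in the crop, leaning on the wall. The width closed to 32 mm, so the trigger is home. Now I release and retreat.

```bash
python3 - <<'E'
from h import *
a1=ang(BK); grip(1.0); print(read_width(),read_contact_force())
servo_line(pose(a1,6,268)[0],rate=40)
servo_line(pose(a1,6,420)[0],rate=120); sleep(0.5)
print(read_contact_force(),read_time())
s=snapshot('side'); m=s['color'][:,:,::-1]
cv2.imwrite('pics/side5.png',cv2.resize(m[100:290,130:280],None,fx=3,fy=3,interpolation=2))
E
```

```text
1.0027760946994315 [ 0.38761667  0.50926403 -0.26259034]
[-1.31961892  1.22614429 -0.62164165] 19.6167
```

View pics/side5.png

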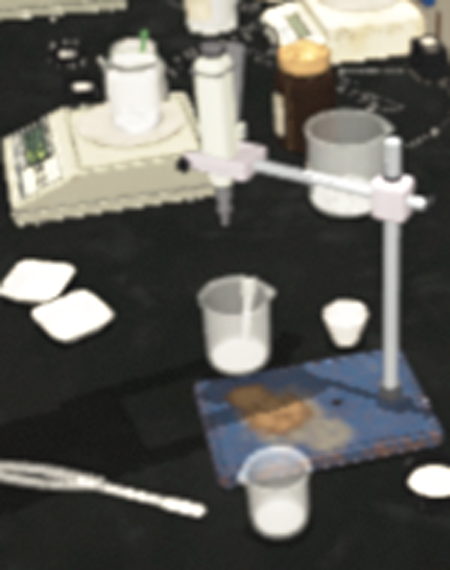

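The crop shows the tip in the larger beaker at (245,305), both beakers upright, the lever sprung out and the gripper clear.

```bash
python3 -c "
from rig import *
print(read_contact_force()); print(sign_off())"
```

```text
[-0.48867226  0.17647624 -0.48721418]
the job is handed in; nothing more can be done
None
```

The job is handed in at about 20 s of the 42 s allowed: the last picture shows the used tip in the larger beaker, both beakers upright, the trigger sprung back and the robot clear, but no verdict came back.

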